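# Load the stick charger and plug in the check probe

### The job

Load every battery stick on the bench into the charging tube, one after another and brass end first: lay each in the open trough and push it in until it is inside the tube with its back end flush with the mouth, so that each pushes the last one deeper. When all of them are in, take the orange check probe from its wooden stand and plug it upright into the red terminal of the charger until it is fully home, then let go. Leave the spray can, the mug and the wood offcut where they are.

Things in the scene. Friction and masses are not known exactly. Their poses are not given: they have to be found in the camera images.
- charger: fixed stick charger. Origin on the bench under the mouth of its charging tube; x points level along the tube into it, z up. Square tube with aluminium sides and clear roof from x=0 to its closed end at x=250, inside 36 wide x 36 high, floor at z=20, roof top z=61, outside 46 wide. The red terminal block is centred at x=50, y=-58; beyond it a black box 50 high ends at x=187.
- mouth (a point): middle of the floor edge at the tube's mouth, z=20 on the charger, axes as the charger's. A stick with its back flush has its origin at x=30 here. Only friction holds sticks in the tube.
- trough (a point): middle of the trough's floor, 50 in front of the mouth. The open trough, x=-95 to 0 of the charger, continues the tube's floor (z=20) between two yellow rails only 6 high, 40 apart, ending at x=-90 and narrowing to 36 over the last 20 before the mouth. Its outer end is open, so that a stick can be pushed along it from behind.
- terminal (a point): centre of the mouth of the round vertical hole in the top of the red block (50 x 50, 60 high) of the charger, 60 above the bench, axes as the charger's. Hole 10.5 across, 2 chamfer, 40 deep.
- probe: brass pin 8 across and 34 long (tapered in its last 3), under an orange square handle 20 x 20 x 80 high; 0.06 kg. Origin: the pin's lower tip, z up along the handle, the handle runs from z=34 to z=114. It starts upright in its stand with the handle resting on the stand's top; fully plugged, the handle rests on the terminal's top, the tip 34 below the hole's mouth.
- stand: fixed wooden block 56 x 56 x 45 high with the probe's vertical hole (11 across, 40 deep) in the middle of its top. Origin: centre of its underside.
- stick1: blue battery stick, a square bar 60 long x 30 wide x 30 high, about 0.09 kg, lying on the bench with a brass band round one end and a black band round the other. Origin: centre of its underside; +x points along it to the brass end (end faces at x = +30 and -30), z up. It may be absent.
- stick2: blue battery stick, a square bar 60 long x 30 wide x 30 high, about 0.09 kg, lying on the bench with a brass band round one end and a black band round the other. Origin: centre of its underside; +x points along it to the brass end (end faces at x = +30 and -30), z up. It may be absent.
- stick3: blue battery stick, a square bar 60 long x 30 wide x 30 high, about 0.09 kg, lying on the bench with a brass band round one end and a black band round the other. Origin: centre of its underside; +x points along it to the brass end (end faces at x = +30 and -30), z up. It may be absent.
- stick4: blue battery stick, a square bar 60 long x 30 wide x 30 high, about 0.09 kg, lying on the bench with a brass band round one end and a black band round the other. Origin: centre of its underside; +x points along it to the brass end (end faces at x = +30 and -30), z up. It may be absent.
- can: spray can, 56 across, 140 high, stands on the bench; leave it alone. Origin: centre of its underside.
- mug: white mug, 76 across, 85 high, handle at its +y; leave it alone. Origin: centre of its underside.
- offcut: wood offcut 140 x 70 x 22 high; leave it alone. Origin: centre of its underside.

How it is judged:
By the outcome, as a careful person would: the job done as asked, in the order asked, and still so for the second after the job is handed in, with the robot touching nothing.
Of stick1, stick2, stick3, stick4 only 3 to 4 are there at a start; the rules pass over those that are not, and their reading is None.
At some moment in a run one of stick1, stick2, stick3, stick4 may be knocked a few centimetres aside while the robot is not near it.
It also fails if it takes over 210 s, if anything falls off the work surface, if the arm or the gripper's body presses on something with over 40 N, if the wrist force passes 120 N, or if a joint passes its speed limit or range.

### The arm

A 7-joint arm with a two-finger parallel gripper is mounted at the origin on the work surface. World frame = base frame: x ahead of the robot, y to its left, z up, the work surface at z = 0. Lengths are in mm, angles in rad, forces in N, time in s.
With the tool pointing down it reaches from about 425 to 1025 mm from the base axis. Payload 9.4 kg.
Tool frame: the origin (TCP) lies midway between the tips of the shut fingers; the grasp point (between the pads) lies 19 mm behind it (grip_point_offset is the distance from the TCP to the grasp point, in mm); z points along the fingers, y is the line along which they close (so a half turn about z gives the same grasp; the last joint's range is limited). The gripper opens to 93 mm and grips with 3 to 60 N. Pads are 15 mm wide; open, the fingers measure 128 mm over their backs; the gripper's body (75 mm by 188 mm) begins 65 mm behind the grasp point.
Start: joints at [-1.198, 0.599, -0.003, 1.599, 0.002, 0.943, -0.08], TCP at [315.224, 652.884, 218.618] pointing down, gripper open.
Joint ranges: [-2.57, 2.57], [-0.35, 1.97], [-1.29, 1.29], [0.11, 2.56], [-1.05, 4.19], [0.11, 1.86], [-2.63, 2.63]. Speed limits (rad/s): [2.22, 2.22, 3.01, 3.01, 3.14, 3.14, 3.14].

### API

Orientations are given as a unit quaternion [w, x, y, z].
In Python, from station import get_state, snapshot, finish_job, grip_point_offset gives the robot as it stands.
- The arm moves only by the shell command python3 -m creep 'ROWS' [FORCE]. ROWS is text: rows parted by semicolons, each of 7 numbers parted by spaces: the shift along the tool's x, y, z in m, then the turn, a rotation vector about the tool's x, y, z in rad, then the closure in counts, from 0 (fully open) to 255 (shut). A call has 1 to 20 rows; each row is the pose to reach, as a shift and turn from the pose commanded when the call began, along the tool's axes at that moment; what a row does not reach only later rows make up. A row lasts 1/12 s, in which the tool goes at most 41.7 mm and 7.16 degrees, less where a joint would pass 70% of its speed; a pose out of reach is approached as far as the arm can. A call with a gripper value outside its range is refused whole. The fingers move at their own pace and stop on an object; FORCE is the grip in N (left out, the last holds). Time passes only in rows, so rows that repeat a pose let the fingers close. It gives the time, the measured TCP pose, the force, the opening and the grip force at its end, in the units of the state.
- get_state(): the state, without advancing time (a new reading comes with each control period).
- snapshot(name): name is "side" or "top" or "wrist"; returns a dict with "color" (384x512x3 uint8, red, green, blue), "fx", "fy", "cx", "cy" (pixels), "world_to_cam" (4x4, takes a point from world to camera coordinates); the wrist camera has in their place "tool_from_camera" (4x4, takes a point from camera to tool coordinates, whose origin is the TCP and whose axes are the flange's). Camera axes: x right, y down, z forward; pixel columns grow to the right and rows downward; lengths in mm; the calibration is good to about 2 mm. A picture is of the moment at which its call begins: read the wrist's pose just before it. There is no depth.
- finish_job(): hands the job in; it is judged then, once.
The state is a dict: "clock": time; "joint_pos": joint angles; "qd": joint speeds; "effort": joint torques, N m; "position": TCP position; "eef_rot": TCP orientation; "ft_force": force on the tool from outside, world axes, zero at the start; "ft_torque": the same for the moment, N m; "width": opening from 0.0 (shut) to 1.0 (fully open); "finger_force": force on a finger pad.
Only numpy, scipy, OpenCV 4.12 (cv2) and the standard library are available. Lean on these libraries where they do the work, as an engineer would, in place of code of your own. Each camera call takes 0.05 s, during which the arm holds its last target. There are 200 camera calls.

## Working session

There is one attempt and no reset: what is moved stays moved. The work goes in short steps, Python scripts to look and compute and a shell command to move; the robot and the scene stay as the last step left them, time stands still between calls to the robot, and variables do not carry over. Pictures are saved under pics/ and viewed, at most 14 in all, crops included, and the job is handed in when it is done.

```bash
ls; mkdir -p pics; python3 - <<'E'
from station import *
import cv2,numpy as np
print(get_state(), grip_point_offset)
for n in("top","side"):
    s=snapshot(n); cv2.imwrite(f"pics/{n}0.png",cv2.resize(s["color"][:,:,::-1],(800,600),interpolation=cv2.INTER_CUBIC)); print(n,s["fx"],s["fy"],s["cx"],s["cy"],np.round(s["world_to_cam"],4).tolist())
s=snapshot("wrist");print(s["fx"],np.round(s["tool_from_camera"],4).tolist())
E
```

```text
pics
{'clock': 0.0, 'joint_pos': array([-1.19771399,  0.60011098, -0.00250141,  1.60010827,  0.00178418,
        0.94289332, -0.07981777]), 'qd': array([ 0.00034443, -0.00104072, -0.00114548, -0.00013826,  0.00038382,
       -0.00089359, -0.0005063 ]), 'effort': array([-6.97985197e-04, -7.65077806e+01,  1.49714928e+00, -2.52357441e+01,
       -5.23685699e-02,  1.68647437e-02,  1.66971058e-04]), 'position': array([315.0369437 , 652.44798965, 217.7785044 ]), 'eef_rot': array([-9.50397946e-05,  2.23001739e-01,  9.74817751e-01, -7.53035543e-04]), 'ft_force': array([-0.166696  , -0.63144558,  0.85341834]), 'ft_torque': array([-0.00622759,  0.04401077, -0.02392993]), 'finger_force': 0.0, 'width': 0.9973566345425059} 18.8
top 386.33321884773187 386.33321884773187 256.4777003362339 189.79341431934526 [[0.0131, -0.9998, 0.0132, -62.0956], [-0.9977, -0.014, -0.0658, 591.699], [0.066, -0.0123, -0.9977, 1178.8824], [0.0, 0.0, 0.0, 1.0]]
side 348.41939550228005 348.41939550228005 255.5554619620597 192.94635487865824 [[0.8179, -0.5752, 0.01, -529.6081], [-0.425, -0.6159, -0.6634, 267.767], [0.3877, 0.5383, -0.7482, 786.5121], [0.0, 0.0, 0.0, 1.0]]
343.1536522185253 [[-0.0004, -0.9648, -0.2631, 72.5413], [1.0, -0.0005, -0.0, -0.5192], [-0.0001, -0.2631, 0.9648, -166.5714], [0.0, 0.0, 0.0, 1.0]]
```

View pics/top0.png

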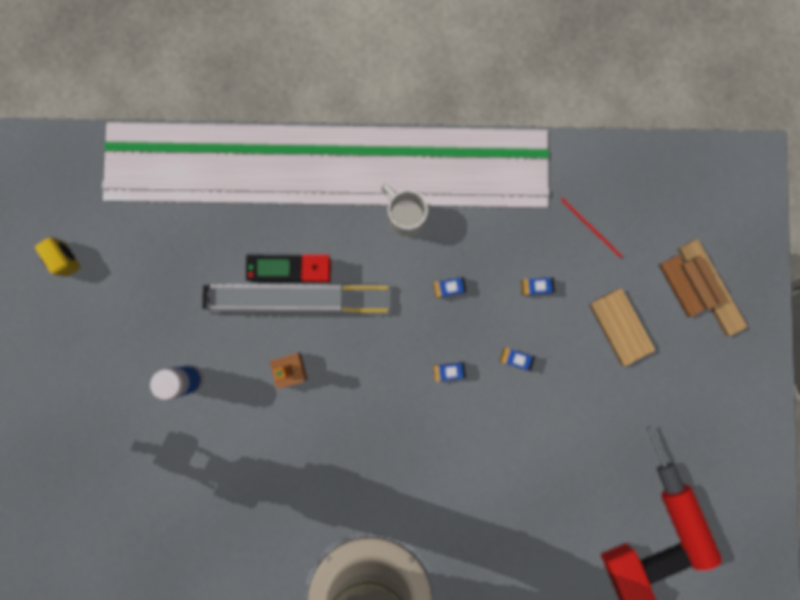

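View pics/side0.png

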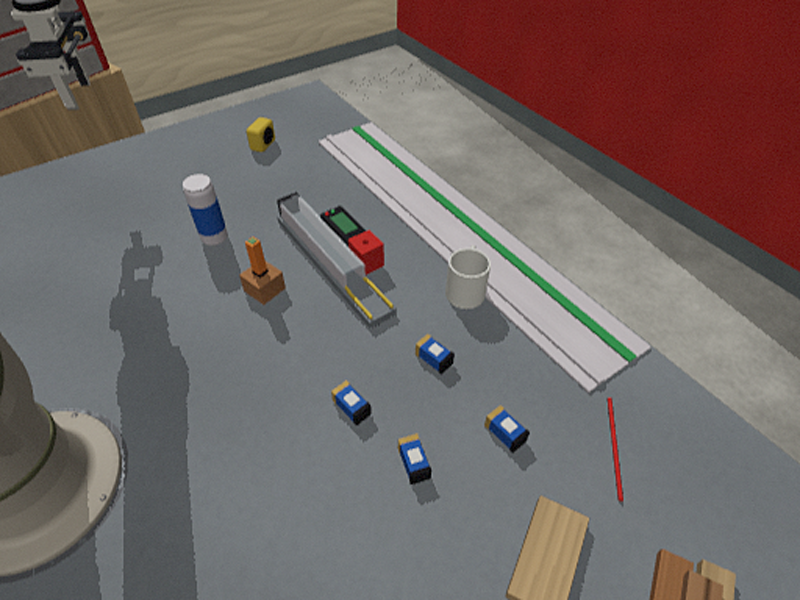

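The top view shows four sticks at about (450,287), (540,287), (450,372) and (518,359). The brass ends all point left, towards the charger. The tube mouth is near (341,299), the red terminal at (316,268), the stand and probe at (288,371), and the mug at (407,210).

```bash
cat > h.py <<'E'
from station import *
import cv2,numpy as np
from scipy.spatial.transform import Rotation as Rot
def RT():
    s=get_state(); q=s["eef_rot"]; return Rot.from_quat([q[1],q[2],q[3],q[0]]).as_matrix(),np.array(s["position"])
def shot(name):
    """image(BGR), K, world_to_cam"""
    R,p=RT(); s=snapshot(name)
    K=np.array([[s["fx"],0,s["cx"]],[0,s["fy"],s["cy"]],[0,0,1]])
    if name=="wrist":
        T=np.eye(4);T[:3,:3]=R;T[:3,3]=p; W=np.linalg.inv(T@np.array(s["tool_from_camera"]))
    else: W=np.array(s["world_to_cam"])
    return s["color"][:,:,::-1].copy(),K,W
def back(K,W,px,z):
    px=np.atleast_2d(px).astype(float); d=np.c_[px,np.ones(len(px))]@np.linalg.inv(K).T@W[:3,:3]
    c=-W[:3,:3].T@W[:3,3]; return c+d*((z-c[2])/d[:,2])[:,None]
def proj(K,W,P):
    c=np.atleast_2d(P)@W[:3,:3].T+W[:3,3]; u=c@K.T; return u[:,:2]/u[:,2:]
def go(xyz,yawdeg):
    """shift/turn in tool axes to put TCP at xyz, pointing down, tool x at yaw (or its half turn)"""
    R,p=RT(); a=np.radians(yawdeg); x=np.array([np.cos(a),np.sin(a),0]); z=np.array([0,0,-1.]); 
    G=np.c_[x,np.cross(z,x),z]
    return np.round(R.T@(np.array(xyz)-p)/1000,4), np.round(Rot.from_matrix(R.T@G).as_rotvec(),3)
def sticks(img,K,W):
    """top-face based estimate: centre xy, yaw of brass direction (deg)"""
    hsv=cv2.cvtColor(img,cv2.COLOR_BGR2HSV); out=[]
    blue=cv2.inRange(hsv,(105,130,60),(125,255,255)); brass=cv2.inRange(hsv,(12,90,90),(28,255,255))
    blue=cv2.morphologyEx(blue,cv2.MORPH_CLOSE,np.ones((3,3)))
    for c in cv2.findContours(blue,cv2.RETR_EXTERNAL,cv2.CHAIN_APPROX_NONE)[0]:
        if cv2.contourArea(c)<40: continue
        (u,v),wh,_=cv2.minAreaRect(c); r=max(wh)
        n=np.argwhere(brass)[:,::-1]; n=n[np.hypot(*(n-[u,v]).T)<1.3*r]
        if len(n)<5: continue
        P=back(K,W,c[:,0],30)[:,:2].astype(np.float32); (cx,cy),(w,h),a=cv2.minAreaRect(P)
        d=back(K,W,n.mean(0),30)[0,:2]-[cx,cy]; 
        cand=np.radians(a+90*np.arange(4)); dirs=np.c_[np.cos(cand),np.sin(cand)]; k=np.argmax(dirs@d)
        out.append([cx,cy,np.degrees(cand[k])%360,dirs[k]@d,w,h])
    return np.round(out,1)
E
python3 - <<'E'
from h import *
i,K,W=shot("top"); print(sticks(i,K,W))
s=512/800
for n,p,z in [("mouth",(341,299),20),("red",(316,268),60),("probe",(284,372),125),("stand",(288,371),45),("trough",(390,299),20),("end",(205,297),60)]: print(n,back(K,W,np.array(p)*s,z)[0].round(1))
print(go((590,-20,300),90))
E
```

```text
[]
mouth [586.   64.3  20. ]
red [642.5 110.   60. ]
probe [447.1 154.7 125. ]
stand [444.3 161.3  45. ]
trough [587.3 -32.8  20. ]
end [583.7 320.5  60. ]
(array([-0.54  , -0.4863, -0.0814]), array([-1.000e-03,  1.000e-03,  1.121e+00]))
```

```bash
r="-0.54 -0.486 -0.082 0 0 1.121 0"; python3 -m creep '-0.1 -0.1 -0.082 0 0 0.2 0;-0.54 -0.486 -0.082 0 0 1.121 0;-0.54 -0.486 -0.082 0 0 1.121 0;-0.54 -0.486 -0.082 0 0 1.121 0;-0.54 -0.486 -0.082 0 0 1.121 0;-0.54 -0.486 -0.082 0 0 1.121 0;-0.54 -0.486 -0.082 0 0 1.121 0;-0.54 -0.486 -0.082 0 0 1.121 0;-0.54 -0.486 -0.082 0 0 1.121 0;-0.54 -0.486 -0.082 0 0 1.121 0;-0.54 -0.486 -0.082 0 0 1.121 0;-0.54 -0.486 -0.082 0 0 1.121 0;-0.54 -0.486 -0.082 0 0 1.121 0;-0.54 -0.486 -0.082 0 0 1.121 0;-0.54 -0.486 -0.082 0 0 1.121 0;-0.54 -0.486 -0.082 0 0 1.121 0;-0.54 -0.486 -0.082 0 0 1.121 0;-0.54 -0.486 -0.082 0 0 1.121 0;-0.54 -0.486 -0.082 0 0 1.121 0;-0.54 -0.486 -0.082 0 0 1.121 0'
python3 -m creep '0 0 0 0 0 0 0;0 0 0 0 0 0 0;0 0 0 0 0 0 0;0 0 0 0 0 0 0'
python3 - <<'E'
from h import *
i,K,W=shot("wrist"); cv2.imwrite("pics/w1.png",cv2.resize(i,(800,600),interpolation=cv2.INTER_CUBIC)); print(RT()[1],sticks(i,K,W))
hsv=cv2.cvtColor(i,cv2.COLOR_BGR2HSV); np.save("w1.npy",i)
E
```

```text
clock: 1.87
position: [590.4, -21.3, 300.6]
eef_rot: [0.0, 0.708, 0.706, -0.0]
ft_force: [-1.5, -0.1, -0.8]
width: 1.001
finger_force: 0.0
clock: 2.2
position: [590.0, -18.2, 300.6]
eef_rot: [-0.0, 0.706, 0.708, 0.0]
ft_force: [0.8, -0.3, 0.9]
width: 0.997
finger_force: 0.0
[590.05319991 -18.45622488 300.63999403] [[ 616.5 -324.8  271.3    6.7   28.9   34.6]
 [ 612.8 -153.4  101.5   33.5   29.4   44.5]]
```

View pics/w1.png

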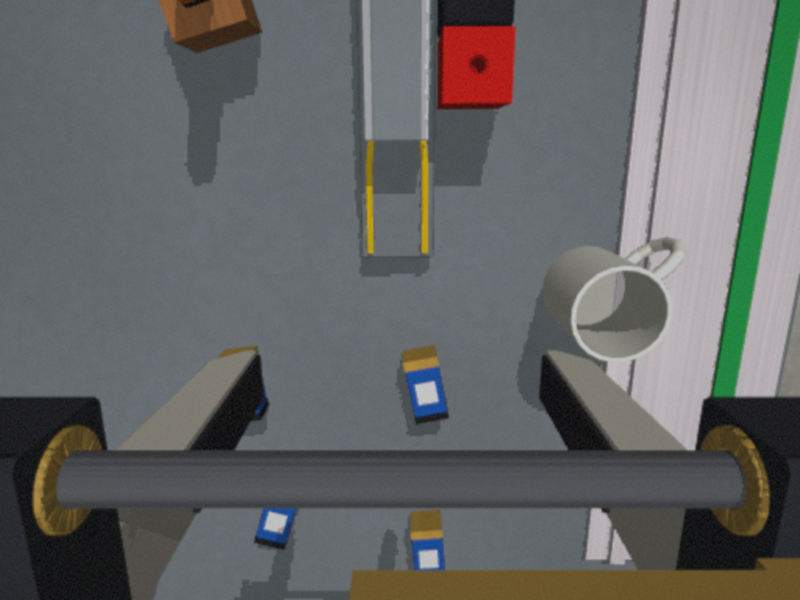

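The wrist view shows the trough rails from about (371,142) to (371,252) and (426,140) to (426,250). The terminal hole is at (479,63). A stick at (425,385) has its brass end towards the mouth.

```bash
python3 - <<'E'
from h import *
i=np.load("w1.npy"); _,K,_=shot("wrist")
R,p=RT(); s=snapshot("wrist"); T=np.eye(4);T[:3,:3]=R;T[:3,3]=p; W=np.linalg.inv(T@np.array(s["tool_from_camera"]))
hsv=cv2.cvtColor(i,cv2.COLOR_BGR2HSV)
y=cv2.inRange(hsv,(20,130,90),(35,255,255)); y[170:]=0
n,l,st,_=cv2.connectedComponentsWithStats(y)
for k in range(1,n):
    if st[k,4]<50: continue
    P=back(K,W,np.argwhere(l==k)[:,::-1],26)[:,:2]
    (c,wh,a)=cv2.minAreaRect(P.astype(np.float32)); b=np.polyfit(P[:,1],P[:,0],1)
    print("rail",np.round(c,1),np.round(wh,1),"slope",b, P[:,1].min(),P[:,1].max(), np.polyval(b,P[:,1].min()),np.polyval(b,P[:,1].max()))
r=cv2.inRange(hsv,(0,150,120),(8,255,255))|cv2.inRange(hsv,(172,150,120),(180,255,255)); 
c=max(cv2.findContours(r,cv2.RETR_EXTERNAL,cv2.CHAIN_APPROX_NONE)[0],key=cv2.contourArea)
P=back(K,W,c[:,0],60)[:,:2]; print("red",cv2.minAreaRect(P.astype(np.float32)))
g=cv2.cvtColor(i,cv2.COLOR_BGR2GRAY).astype(float); u0,v0=306,40
w=g[v0-7:v0+8,u0-7:u0+8]; m=w<0.6*np.median(w); q=np.argwhere(m).mean(0); print("hole px",q[1]+u0-7,q[0]+v0-7,m.sum(),back(K,W,(q[1]+u0-7,q[0]+v0-7),60))
for q in [(341,299),(390,299)]: pass
print("mouth edge",back(K,W,np.array([(366,139),(428,139)])*.64,61),"trough end",back(K,W,np.array([(363,256),(430,256)])*.64,20))
t,K,W=shot("top"); h=cv2.cvtColor(t,cv2.COLOR_BGR2HSV); b=h[...,0]; 
for q in [(450,287),(540,287),(450,372),(518,359)]:
    u,v=(np.array(q)*.64).astype(int); print(q,h[v-1:v+2,u-5:u+6:2].tolist()[0])
E
```

```text
rail [564.4  16.5] [89.  6.] slope [8.08813232e-03 5.64516489e+02] -27.966789099052626 60.88951541030935 564.2902903017541 565.0089718502019
rail [608.7  16.5] [ 5.  88.9] slope [-2.18487509e-02  6.09518639e+02] -27.92783774299979 60.927175935600836 610.1288272026384 608.1874561468921
red ((644.0762939453125, 111.74669647216797), (50.097267150878906, 48.970130920410156), 0.053664062172174454)
hole px 305.8888888888889 40.55555555555556 36 [[644.49955538 112.61768156  60.        ]]
mouth edge [[564.94137433  61.43504345  61.        ]
 [610.02209667  61.47550481  61.        ]] trough end [[558.34300922 -32.88707701  20.        ]
 [615.09935648 -32.83870298  20.        ]]
(450, 287) [[109, 180, 153], [113, 69, 171], [125, 8, 189], [135, 5, 190], [116, 20, 181], [110, 150, 155]]
(540, 287) [[110, 178, 152], [113, 67, 171], [140, 4, 190], [160, 4, 192], [118, 17, 180], [111, 153, 153]]
(450, 372) [[110, 179, 155], [113, 60, 175], [135, 5, 191], [170, 4, 192], [116, 20, 181], [110, 160, 155]]
(518, 359) [[111, 154, 149], [111, 138, 157], [116, 21, 181], [124, 10, 186], [115, 17, 165], [112, 82, 127]]
```

```bash
sed -i 's/<40: continue/<25: continue/; s/(12,90,90),(28,255,255)/(10,70,70),(30,255,255)/; s/len(n)<5/len(n)<3/; s/(105,130,60)/(105,110,60)/' h.py; python3 - <<'E'
from h import *
i,K,W=shot("top"); print(sticks(i,K,W))
hsv=cv2.cvtColor(i,cv2.COLOR_BGR2HSV)
print(hsv[184,275:300].tolist())
E
```

```text
[[ 447.1 -155.1   97.    31.5   30.5   44.6]
 [ 616.8 -330.3   90.8   32.9   31.    43.6]
 [ 613.7 -154.4  102.1   31.5   30.3   44.3]]
[[105, 14, 109], [0, 2, 104], [17, 60, 114], [19, 129, 140], [19, 154, 161], [18, 119, 156], [166, 23, 122], [113, 120, 142], [110, 178, 153], [110, 153, 157], [113, 78, 167], [118, 24, 183], [126, 7, 191], [150, 3, 191], [150, 3, 190], [130, 4, 188], [114, 20, 182], [112, 66, 171], [111, 135, 159], [109, 182, 151], [109, 188, 134], [111, 159, 96], [111, 72, 60], [105, 16, 63], [105, 14, 75]]
```

```bash
python3 - <<'E'
from h import *
print(go((613.1,-151.5,70),102))
E
```

```text
(array([-0.1323,  0.0228,  0.2307]), array([ 0.   ,  0.   , -0.209]))
```

```bash
python3 -m creep '-0.132 0.023 0.231 0 0 -0.209 0;-0.132 0.023 0.231 0 0 -0.209 0;-0.132 0.023 0.231 0 0 -0.209 0;-0.132 0.023 0.231 0 0 -0.209 0;-0.132 0.023 0.231 0 0 -0.209 0;-0.132 0.023 0.231 0 0 -0.209 0;-0.132 0.023 0.231 0 0 -0.209 0;-0.132 0.023 0.231 0 0 -0.209 0;-0.132 0.023 0.231 0 0 -0.209 0;-0.132 0.023 0.231 0 0 -0.209 0' 20
python3 -m creep '0 0 0.03 0 0 0 0;0 0 0.05 0 0 0 0;0 0 0.058 0 0 0 0;0 0 0.058 0 0 0 0;0 0 0.058 0 0 0 255;0 0 0.058 0 0 0 255;0 0 0.058 0 0 0 255;0 0 0.058 0 0 0 255;0 0 0.058 0 0 0 255;0 0 0.058 0 0 0 255;0 0 0.058 0 0 0 255;0 0 0.058 0 0 0 255;0 0 0.04 0 0 0 255;0 0 0.01 0 0 0 255;0 0 -0.02 0 0 0 255;0 0 -0.02 0 0 0 255'
python3 - <<'E'
from h import *
i,K,W=shot("wrist"); cv2.imwrite("pics/w2.png",cv2.resize(i,(640,480))); print(RT()[1]);print(go((586.5,11.6,80),90))
E
```

```text
clock: 3.28
position: [614.2, -150.3, 71.4]
eef_rot: [0.001, 0.629, 0.777, 0.001]
ft_force: [-0.7, -0.6, 0.0]
width: 1.0
finger_force: 0.0
clock: 4.62
position: [615.6, -152.6, 94.5]
eef_rot: [0.003, 0.63, 0.777, 0.002]
ft_force: [1.6, -0.2, -0.4]
width: 0.193
finger_force: 0.0
[ 614.87621065 -152.10528553   92.39642598]
(array([0.1661, 0.0061, 0.0121]), array([0.005, 0.001, 0.209]))
```

View pics/w2.png

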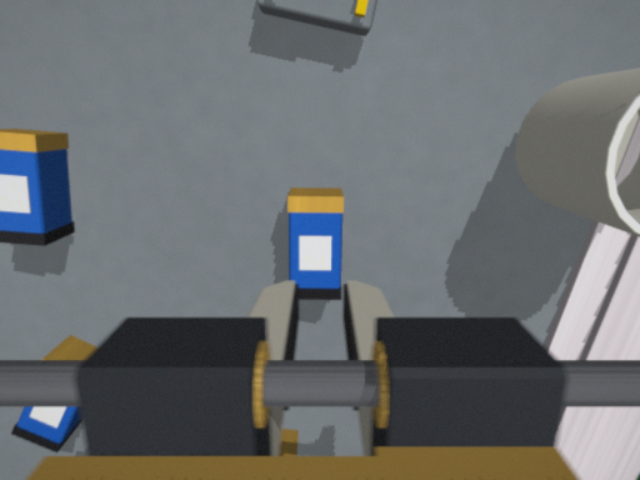

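The fingers hadn't finished closing when I lifted: the opening was still 18 mm and falling. The stick is still on the bench near (315,245), undisturbed. I'll re-measure and regrasp with more closing time.

```bash
python3 - <<'E'
from h import *
i,K,W=shot("wrist"); print(RT()[1],sticks(i,K,W),get_state()["width"])
i,K,W=shot("top"); print(sticks(i,K,W)); cv2.imwrite("pics/t2.png",cv2.resize(i[150:270,230:390],(640,480),interpolation=cv2.INTER_CUBIC))
E
```

```text
[ 613.9046182  -151.60952235   90.75556305] [[ 472.1 -292.2  342.9   14.9   36.4   34.4]
 [ 612.5 -152.7  101.9   29.    29.6   44.7]
 [ 456.4 -150.4   97.2   27.6   38.6   47.3]] 0.10711951995881656
[[ 618.3 -330.3   90.8   33.    27.9   43.5]]
```

```bash
python3 -m creep '0.003 -0.002 -0.002 0 0 0 100;0.003 -0.002 -0.002 0 0 0 100;0.003 -0.002 -0.002 0 0 0 100;0.003 -0.002 -0.002 0 0 0 100;0.003 -0.002 -0.002 0 0 0 100;0.003 -0.002 -0.002 0 0 0 100;0.003 -0.002 0.03 0 0 0 100;0.003 -0.002 0.06 0 0 0 100;0.003 -0.002 0.079 0 0 0 100;0.003 -0.002 0.079 0 0 0 100;0.003 -0.002 0.079 0 0 0 100;0.003 -0.002 0.079 0 0 0 255;0.003 -0.002 0.079 0 0 0 255;0.003 -0.002 0.079 0 0 0 255;0.003 -0.002 0.079 0 0 0 255;0.003 -0.002 0.079 0 0 0 255;0.003 -0.002 0.079 0 0 0 255;0.003 -0.002 0.079 0 0 0 255;0.003 -0.002 0.079 0 0 0 255'
python3 -m creep '0 0 -0.03 0 0 0 255;0 0 -0.07 0 0 0 255;0 0 -0.07 0 0 0 255;0 0 -0.07 0 0 0 255'
python3 - <<'E'
from h import *
print(RT()[1],go((586.5,11.6,75),90))
E
```

```text
clock: 6.35
position: [611.2, -149.1, 11.6]
eef_rot: [0.001, 0.629, 0.777, 0.0]
ft_force: [-0.4, 1.7, 8.0]
width: 0.321
finger_force: 20.0
clock: 6.68
position: [612.0, -149.3, 82.9]
eef_rot: [0.002, 0.629, 0.777, 0.001]
ft_force: [-1.0, 0.8, -0.8]
width: 0.32
finger_force: 20.0
[ 612.00845155 -149.29790299   82.9278389 ] (array([0.1627, 0.0084, 0.0077]), array([0.004, 0.001, 0.209]))
```

```bash
python3 -m creep '0.163 0.008 0.008 0 0 0.209 255;0.163 0.008 0.008 0 0 0.209 255;0.163 0.008 0.008 0 0 0.209 255;0.163 0.008 0.008 0 0 0.209 255;0.163 0.008 0.008 0 0 0.209 255;0.163 0.008 0.008 0 0 0.209 255;0.163 0.008 0.008 0 0 0.209 255'
python3 -m creep '0 0 0.02 0 0 0 255;0 0 0.034 0 0 0 255;0 0 0.038 0 0 0 255;0 0 0.041 0 0 0 255;0 0 0.041 0 0 0 255;0 0 0.041 0 0 0 255'
python3 - <<'E'
from h import *
R,p=RT(); print(p,get_state()["ft_force"])
i,K,W=shot("wrist"); cv2.imwrite("pics/w3.png",cv2.resize(i,(640,480)))
E
```

```text
clock: 7.27
position: [584.3, 11.8, 72.0]
eef_rot: [-0.0, 0.707, 0.707, -0.001]
ft_force: [-0.3, -0.5, 0.1]
width: 0.321
finger_force: 20.0
clock: 7.77
position: [584.9, 10.7, 32.0]
eef_rot: [0.0, 0.708, 0.706, 0.0]
ft_force: [1.0, -0.2, -0.6]
width: 0.323
finger_force: 20.0
[584.94053459  10.71706501  32.00155216] [ 0.99528446 -0.21639008 -0.61178938]
```

View pics/w3.png

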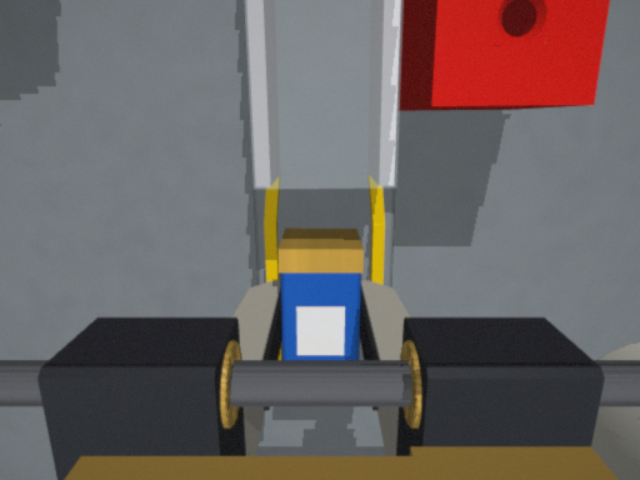

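The stick sits between the rails with its front just short of the mouth at (320,187). I'll ease its nose into the tube, release, and push from behind with shut fingers.

```bash
python3 -m creep '0.01 0.001 0 0 0 0 255;0.02 0.001 0 0 0 0 255;0.026 0.001 0 0 0 0 255;0.028 0.001 0 0 0 0 255;0.028 0.001 0 0 0 0 255'
python3 -m creep '0 0 0 0 0 0 100;0 0 0 0 0 0 100;0 0 0 0 0 0 100;0 0 -0.025 0 0 0 100;0 0 -0.05 0 0 0 100;0 0 -0.05 0 0 0 100;-0.06 0 -0.05 0 0 0 255;-0.06 0 -0.05 0 0 0 255;-0.06 0 -0.05 0 0 0 255;-0.06 0 -0.05 0 0 0 255;-0.06 0 -0.05 0 0 0 255;-0.06 0 -0.05 0 0 0 255;-0.06 0 -0.05 0 0 0 255;-0.06 0 -0.02 0 0 0 255;-0.06 0 0.001 0 0 0 255;-0.06 0 0.001 0 0 0 255;-0.06 0 0.001 0 0 0 255'
python3 - <<'E'
from h import *
R,p=RT(); print(p,get_state()["ft_force"])
i,K,W=shot("wrist"); cv2.imwrite("pics/w4.png",cv2.resize(i,(640,480)))
E
```

```text
clock: 8.23
position: [585.6, 41.6, 31.6]
eef_rot: [-0.0, 0.706, 0.708, 0.0]
ft_force: [-0.5, -0.4, -0.8]
width: 0.317
finger_force: 20.0
clock: 9.65
position: [585.0, -19.4, 30.0]
eef_rot: [-0.001, 0.707, 0.707, -0.001]
ft_force: [0.4, -0.2, 0.4]
width: 0.007
finger_force: 0.0
[584.9818027  -19.43146057  29.96847219] [ 0.37301894 -0.22360291  0.36785154]
```

View pics/w4.png

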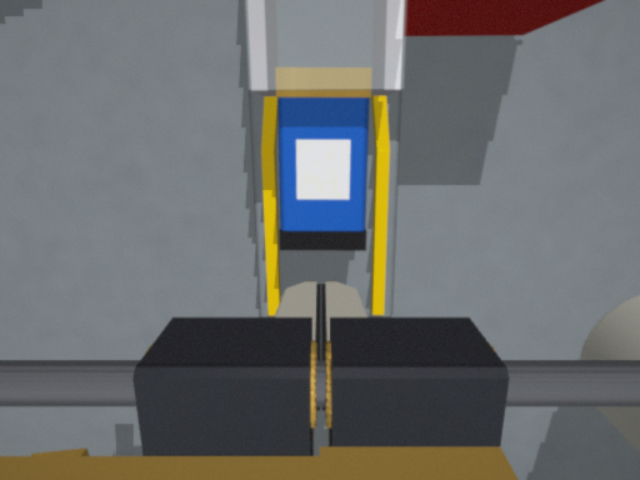

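The stick's nose is under the roof at the mouth. The shut fingers are behind its black end at (322,248) and clear of it. Pushing now.

```bash
python3 -m creep '0.02 0.001 0 0 0 0 255;0.035 0.001 0 0 0 0 255;0.05 0.001 0 0 0 0 255;0.058 0.001 0 0 0 0 255;0.062 0.001 0 0 0 0 255;0.065 0.001 0 0 0 0 255;0.068 0.001 0 0 0 0 255;0.07 0.001 0 0 0 0 255;0.071 0.001 0 0 0 0 255;0.072 0.001 0 0 0 0 255;0.072 0.001 0 0 0 0 255'
python3 - <<'E'
from h import *
R,p=RT(); print(p,get_state()["ft_force"])
i,K,W=shot("wrist"); cv2.imwrite("pics/w5.png",cv2.resize(i[:300,100:400],(600,600)))
E
```

```text
clock: 10.62
position: [586.6, 51.8, 30.6]
eef_rot: [0.0, 0.707, 0.707, -0.0]
ft_force: [-0.0, -0.7, 0.5]
width: 0.004
finger_force: 0.2
[586.64904893  51.83689982  30.61990841] [-0.04589353 -0.69073703  0.5124034 ]
```

View pics/w5.png

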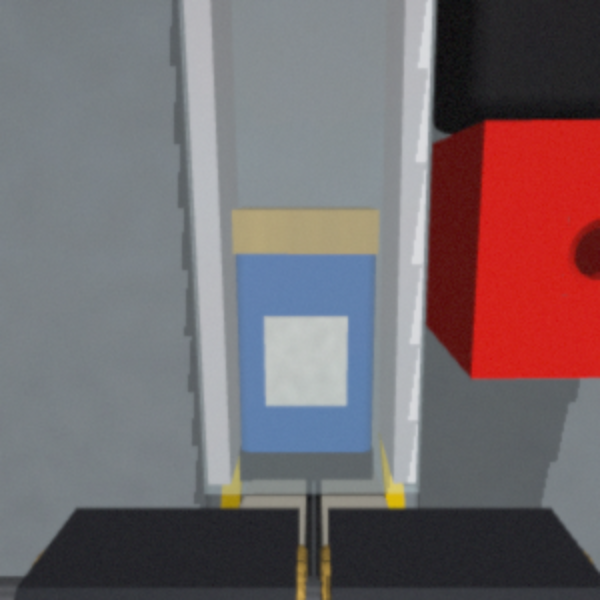

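The brass front edge is at crop row 207, the black back edge at about row 479, and the roof edge at about row 493. I'll convert these to positions.

```bash
python3 - <<'E'
from h import *
i,K,W=shot("wrist"); R,p=RT(); print(p)
for r,z in [(207,50),(479,50),(493,61),(486,61)]: print(r,back(K,W,(250,r/2),z)[0].round(1))
print(back(K,W,[(100+600/2,125)],60)) 
g=i[200:260,245:255].mean(1).mean(1); print(np.round(g).tolist())
E
```

```text
[586.63885998  51.85318382  30.57088824]
207 [584.1 121.1  50. ]
479 [583.7  60.1  50. ]
493 [583.9  61.6  61. ]
486 [583.9  63.2  61. ]
[[643.31207687 113.06398693  60.        ]]
[194.0, 192.0, 178.0, 146.0, 132.0, 132.0, 131.0, 131.0, 131.0, 131.0, 131.0, 131.0, 131.0, 131.0, 132.0, 131.0, 131.0, 131.0, 131.0, 131.0, 132.0, 131.0, 131.0, 131.0, 132.0, 129.0, 108.0, 100.0, 100.0, 99.0, 99.0, 100.0, 99.0, 99.0, 99.0, 99.0, 100.0, 99.0, 99.0, 103.0, 124.0, 130.0, 131.0, 130.0, 129.0, 128.0, 117.0, 94.0, 114.0, 122.0, 123.0, 123.0, 122.0, 111.0, 87.0, 73.0, 73.0, 70.0, 69.0, 70.0]
```

```bash
python3 -m creep '0.001 0 0 0 0 0 255;0.002 0 0 0 0 0 255;0.002 0 0 0 0 0 255;-0.02 0 0 0 0 0 255;-0.03 0 -0.03 0 0 0 100;-0.03 0 -0.07 0 0 0 100;-0.03 0 -0.11 0 0 0 100;-0.03 0 -0.12 0 0 0 100;-0.03 0 -0.12 0 0 0 100'
python3 - <<'E'
from h import *
i,K,W=shot("top"); print(sticks(i,K,W)); R,p=RT(); print(p)
i,K,W=shot("wrist");print(sticks(i,K,W))
for r,z in [(447.1,-155.1,),]: 
  a=np.radians(97); print(go((447.1+4*np.cos(a),-155.1+4*np.sin(a),75),97))
E
```

```text
clock: 11.47
position: [588.4, 22.6, 153.9]
eef_rot: [0.001, 0.707, 0.707, 0.002]
ft_force: [-0.4, 0.4, -0.3]
width: 0.314
finger_force: 0.0
[[ 445.6 -155.2   90.7   31.4   30.4   42.9]
 [ 471.5 -288.8   72.4   32.4   44.5   30. ]
 [ 616.7 -330.3   90.8   33.4   31.    43.6]]
[587.3362171   22.84975062 151.88088199]
[[584.3  90.2 270.6   5.7  29.1  46. ]]
(array([-0.174 , -0.1401,  0.0753]), array([ 0.   , -0.001, -0.121]))
```

```bash
python3 -m creep '-0.174 -0.141 0.075 0 0 -0.09 100;-0.174 -0.141 0.075 0 0 -0.09 100;-0.174 -0.141 0.075 0 0 -0.09 100;-0.174 -0.141 0.075 0 0 -0.09 100;-0.174 -0.141 0.075 0 0 -0.09 100;-0.174 -0.141 0.075 0 0 -0.09 100;-0.174 -0.141 0.075 0 0 -0.09 100;-0.174 -0.141 0.075 0 0 -0.09 100;-0.174 -0.141 0.075 0 0 -0.09 100'
python3 - <<'E'
from h import *
i,K,W=shot("wrist"); print(sticks(i,K,W)); R,p=RT(); print(p)
E
```

```text
clock: 12.32
position: [445.8, -151.3, 74.8]
eef_rot: [-0.001, 0.675, 0.738, -0.0]
ft_force: [-0.7, 0.3, -0.3]
width: 0.608
finger_force: 0.0
[[ 468.3 -260.5  343.4    4.9   26.3   26. ]
 [ 445.8 -153.3   97.1   30.    29.7   44.9]]
[ 446.34261552 -150.91112975   75.12673574]
```

```bash
python3 -m creep '0.002 -0.001 0.03 0 0 -0.035 100;0.002 -0.001 0.055 0 0 -0.035 100;0.002 -0.001 0.063 0 0 -0.035 100;0.002 -0.001 0.063 0 0 -0.035 100;0.002 -0.001 0.063 0 0 -0.035 255;0.002 -0.001 0.063 0 0 -0.035 255;0.002 -0.001 0.063 0 0 -0.035 255;0.002 -0.001 0.063 0 0 -0.035 255;0.002 -0.001 0.063 0 0 -0.035 255;0.002 -0.001 0.063 0 0 -0.035 255;0.002 -0.001 0.063 0 0 -0.035 255;0.002 -0.001 0.063 0 0 -0.035 255'
python3 -m creep '0 0 -0.03 0 0 0 255;0 0 -0.065 0 0 0 255;0 0 -0.065 0 0 0 255;0 0 -0.065 0 0 0 255;0 0 -0.065 0 0 0 255'
python3 - <<'E'
from h import *
print(RT()[1],go((586.5,10,75),90))
E
```

```text
clock: 13.37
position: [445.0, -150.1, 13.5]
eef_rot: [0.001, 0.662, 0.75, 0.0]
ft_force: [-0.2, 1.0, 7.9]
width: 0.322
finger_force: 20.0
clock: 13.78
position: [444.6, -149.7, 77.7]
eef_rot: [0.0, 0.661, 0.75, 0.0]
ft_force: [1.0, -0.2, -0.9]
width: 0.319
finger_force: 20.0
[ 444.64982752 -149.74240331   77.68136205] (array([0.1407, 0.1607, 0.0028]), array([0.001, 0.   , 0.126]))
```

```bash
python3 -m creep '0.141 0.161 0.003 0 0 0.126 255;0.141 0.161 0.003 0 0 0.126 255;0.141 0.161 0.003 0 0 0.126 255;0.141 0.161 0.003 0 0 0.126 255;0.141 0.161 0.003 0 0 0.126 255;0.141 0.161 0.003 0 0 0.126 255;0.141 0.161 0.003 0 0 0.126 255;0.141 0.161 0.003 0 0 0.126 255;0.141 0.161 0.003 0 0 0.126 255'
python3 -m creep '0 0 0 0 0 0 255;0 0 0.02 0 0 0 255;0 0 0.034 0 0 0 255;0 0 0.038 0 0 0 255;0 0 0.041 0 0 0 255;0 0 0.041 0 0 0 255;0 0 0.041 0 0 0 255'
python3 - <<'E'
from h import *
print(go((586.5,40,32),90),get_state()["ft_force"])
E
```

```text
clock: 14.53
position: [585.1, 8.4, 73.7]
eef_rot: [-0.001, 0.708, 0.706, -0.001]
ft_force: [-1.1, -0.9, -1.3]
width: 0.319
finger_force: 20.0
clock: 15.12
position: [586.7, 9.2, 34.2]
eef_rot: [0.0, 0.708, 0.706, 0.0]
ft_force: [-0.4, -0.1, -0.7]
width: 0.32
finger_force: 20.0
(array([ 0.0308, -0.0003,  0.0022]), array([ 0.001,  0.   , -0.002])) [-0.36158824 -0.12289707 -0.74040843]
```

```bash
python3 -m creep '0.01 0 0.001 0 0 0 255;0.02 0 0.001 0 0 0 255;0.028 0 0.001 0 0 0 255;0.031 0 0.001 0 0 0 255;0.031 0 0.001 0 0 0 255'
python3 -m creep '0 0 0 0 0 0 100;0 0 0 0 0 0 100;0 0 0 0 0 0 100;0 0 -0.025 0 0 0 100;0 0 -0.05 0 0 0 100;0 0 -0.05 0 0 0 100;-0.06 0 -0.05 0 0 0 255;-0.06 0 -0.05 0 0 0 255;-0.06 0 -0.05 0 0 0 255;-0.06 0 -0.05 0 0 0 255;-0.06 0 -0.05 0 0 0 255;-0.06 0 -0.05 0 0 0 255;-0.06 0 -0.05 0 0 0 255;-0.06 0 -0.02 0 0 0 255;-0.06 0 0.002 0 0 0 255;-0.06 0 0.002 0 0 0 255;-0.06 0 0.002 0 0 0 255'
python3 -m creep '0.02 0 0 0 0 0 255;0.035 0 0 0 0 0 255;0.05 0 0 0 0 0 255;0.058 0 0 0 0 0 255;0.062 0 0 0 0 0 255;0.065 0 0 0 0 0 255;0.068 0 0 0 0 0 255;0.07 0 0 0 0 0 255;0.071 0 0 0 0 0 255;0.072 0 0 0 0 0 255;0.072 0 0 0 0 0 255;0.072 0 0 0 0 0 255'
python3 - <<'E'
from h import *
R,p=RT(); print(p,get_state()["ft_force"])
i,K,W=shot("wrist"); cv2.imwrite("pics/w6.png",cv2.resize(i[:300,100:400],(600,600)))
E
```

```text
clock: 15.53
position: [587.5, 42.9, 33.3]
eef_rot: [0.001, 0.707, 0.707, 0.001]
ft_force: [0.7, -0.5, 6.0]
width: 0.319
finger_force: 20.0
clock: 16.95
position: [585.9, -18.5, 30.0]
eef_rot: [-0.001, 0.707, 0.707, -0.001]
ft_force: [0.3, 0.7, 0.8]
width: 0.004
finger_force: 0.0
clock: 17.95
position: [586.7, 52.7, 30.6]
eef_rot: [0.0, 0.708, 0.707, -0.0]
ft_force: [-0.0, -2.3, 1.8]
width: 0.005
finger_force: 1.1
[586.71687725  52.70439954  30.58686009] [-0.04800898 -2.29710011  1.77927975]
```

View pics/w6.png

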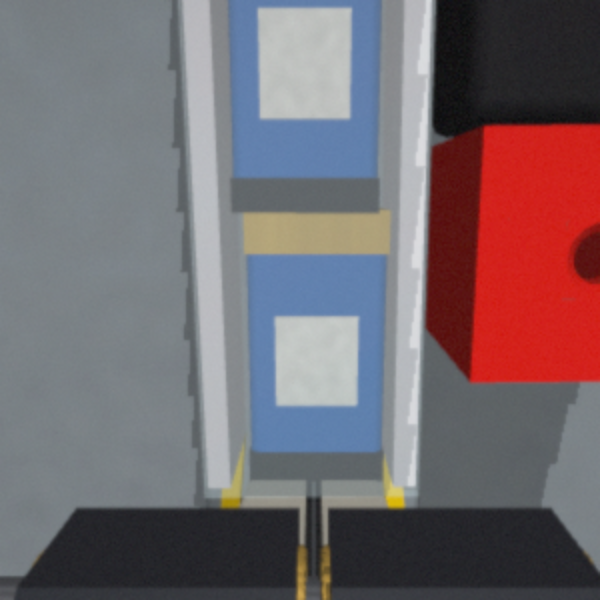

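Two sticks are in, end to end, with the second's black end at crop row 479. I'll finish the last millimetre and go for the next.

```bash
python3 -m creep '0.001 0 0 0 0 0 255;0.0015 0 0 0 0 0 255;0.0015 0 0 0 0 0 255;-0.02 0 0 0 0 0 255;-0.03 0 -0.03 0 0 0 100;-0.06 0 -0.05 0 0 0 100;-0.1 0 -0.05 0 0 0 100;-0.14 0 -0.05 0 0 0 100;-0.14 0 -0.05 0 0 0 100;-0.14 0 -0.05 0 0 0 100'
python3 - <<'E'
from h import *
i,K,W=shot("top"); print(sticks(i,K,W)); R,p=RT(); print(p)
for x,y,d in [(616.7,-330.3,90.8),(471.5,-288.8,72.4)]:
  a=np.radians(d); print(go((x+4*np.cos(a),y+4*np.sin(a),75),d))
E
```

```text
clock: 18.83
position: [586.1, -89.5, 80.8]
eef_rot: [0.0, 0.709, 0.705, -0.0]
ft_force: [-0.1, 1.1, -1.2]
width: 0.386
finger_force: 0.0
[[ 616.7 -330.3   90.8   32.5   31.    43.6]]
[586.18521673 -87.15687068  80.44225014]
(array([-0.2391,  0.0311,  0.0052]), array([-0.001, -0.001, -0.017]))
(array([-0.1981, -0.113 ,  0.0053]), array([-0.001, -0.001,  0.305]))
```

```bash
python3 -m creep '-0.239 0.031 0.005 0 0 -0.017 100;-0.239 0.031 0.005 0 0 -0.017 100;-0.239 0.031 0.005 0 0 -0.017 100;-0.239 0.031 0.005 0 0 -0.017 100;-0.239 0.031 0.005 0 0 -0.017 100;-0.239 0.031 0.005 0 0 -0.017 100;-0.239 0.031 0.005 0 0 -0.017 100;-0.239 0.031 0.005 0 0 -0.017 100;-0.239 0.031 0.005 0 0 -0.017 100'
python3 - <<'E'
from h import *
i,K,W=shot("wrist"); s=sticks(i,K,W); print(s); R,p=RT(); print(p)
E
```

```text
clock: 19.63
position: [617.8, -323.1, 74.8]
eef_rot: [-0.001, 0.701, 0.714, 0.0]
ft_force: [-0.1, 1.3, -0.1]
width: 0.61
finger_force: 0.0
[[ 617.2 -328.5   94.7   30.2   29.7   44.9]
 [ 480.  -288.    80.    28.9   48.4   43.5]]
[ 617.95113211 -322.67813461   74.99876975]
```

```bash
python3 -m creep '-0.002 -0.001 0.03 0 0 -0.065 100;-0.002 -0.001 0.055 0 0 -0.065 100;-0.002 -0.001 0.063 0 0 -0.065 100;-0.002 -0.001 0.063 0 0 -0.065 100;-0.002 -0.001 0.063 0 0 -0.065 255;-0.002 -0.001 0.063 0 0 -0.065 255;-0.002 -0.001 0.063 0 0 -0.065 255;-0.002 -0.001 0.063 0 0 -0.065 255;-0.002 -0.001 0.063 0 0 -0.065 255;-0.002 -0.001 0.063 0 0 -0.065 255;-0.002 -0.001 0.063 0 0 -0.065 255;-0.002 -0.001 0.063 0 0 -0.065 255'
python3 -m creep '0 0 -0.03 0 0 0 255;0 0 -0.065 0 0 0 255;0 0 -0.065 0 0 0 255;0 0 -0.065 0 0 0 255;0 0 -0.065 0 0 0 255'
python3 - <<'E'
from h import *
print(RT()[1],go((586.5,10,75),90))
E
```

```text
clock: 20.68
position: [616.9, -328.3, 13.7]
eef_rot: [0.001, 0.678, 0.735, 0.0]
ft_force: [-0.7, 1.7, 6.1]
width: 0.318
finger_force: 20.0
clock: 21.1
position: [616.1, -327.7, 77.5]
eef_rot: [-0.0, 0.678, 0.735, 0.0]
ft_force: [-0.6, 0.2, -1.8]
width: 0.318
finger_force: 20.0
[ 616.13546308 -327.72884679   77.45644306] (array([ 0.339 , -0.0022,  0.0026]), array([ 0.   , -0.   ,  0.081]))
```

```bash
python3 -m creep '0.339 -0.002 0.003 0 0 0.081 255;0.339 -0.002 0.003 0 0 0.081 255;0.339 -0.002 0.003 0 0 0.081 255;0.339 -0.002 0.003 0 0 0.081 255;0.339 -0.002 0.003 0 0 0.081 255;0.339 -0.002 0.003 0 0 0.081 255;0.339 -0.002 0.003 0 0 0.081 255;0.339 -0.002 0.003 0 0 0.081 255;0.339 -0.002 0.003 0 0 0.081 255;0.339 -0.002 0.003 0 0 0.081 255;0.339 -0.002 0.003 0 0 0.081 255;0.339 -0.002 0.003 0 0 0.081 255'
python3 -m creep '0 0 0 0 0 0 255;0 0 0.02 0 0 0 255;0 0 0.034 0 0 0 255;0 0 0.038 0 0 0 255;0 0 0.041 0 0 0 255;0 0 0.041 0 0 0 255;0 0 0.041 0 0 0 255'
python3 - <<'E'
from h import *
print(go((586.5,40,32),90),get_state()["ft_force"])
E
```

```text
clock: 22.1
position: [586.7, 7.9, 74.1]
eef_rot: [0.0, 0.708, 0.707, -0.001]
ft_force: [0.1, -0.5, -0.5]
width: 0.316
finger_force: 20.0
clock: 22.68
position: [587.2, 8.6, 34.1]
eef_rot: [0.0, 0.708, 0.707, 0.0]
ft_force: [-0.6, 1.0, -1.1]
width: 0.321
finger_force: 20.0
(array([ 0.0314, -0.0008,  0.0021]), array([ 0.001,  0.   , -0.001])) [-0.58739724  0.9518226  -1.09983683]
```

```bash
python3 -m creep '0.01 -0.001 0.001 0 0 0 255;0.02 -0.001 0.001 0 0 0 255;0.028 -0.001 0.001 0 0 0 255;0.031 -0.001 0.001 0 0 0 255;0.031 -0.001 0.001 0 0 0 255'
python3 -m creep '0 0 0 0 0 0 100;0 0 0 0 0 0 100;0 0 0 0 0 0 100;0 0 -0.025 0 0 0 100;0 0 -0.05 0 0 0 100;0 0 -0.05 0 0 0 100;-0.06 0 -0.05 0 0 0 255;-0.06 0 -0.05 0 0 0 255;-0.06 0 -0.05 0 0 0 255;-0.06 0 -0.05 0 0 0 255;-0.06 0 -0.05 0 0 0 255;-0.06 0 -0.05 0 0 0 255;-0.06 0 -0.05 0 0 0 255;-0.06 0 -0.02 0 0 0 255;-0.06 0 0.002 0 0 0 255;-0.06 0 0.002 0 0 0 255;-0.06 0 0.002 0 0 0 255'
python3 -m creep '0.02 0 0 0 0 0 255;0.035 0 0 0 0 0 255;0.05 0 0 0 0 0 255;0.058 0 0 0 0 0 255;0.062 0 0 0 0 0 255;0.065 0 0 0 0 0 255;0.068 0 0 0 0 0 255;0.07 0 0 0 0 0 255;0.071 0 0 0 0 0 255;0.072 0 0 0 0 0 255;0.072 0 0 0 0 0 255;0.072 0 0 0 0 0 255'
python3 - <<'E'
from h import *
R,p=RT(); print(p,get_state()["ft_force"])
i,K,W=shot("wrist"); cv2.imwrite("pics/w7.png",cv2.resize(i[:300,100:400],(600,600)))
E
```

```text
clock: 23.1
position: [586.8, 41.9, 33.4]
eef_rot: [0.001, 0.707, 0.708, 0.001]
ft_force: [0.4, -1.1, 4.9]
width: 0.319
finger_force: 20.0
clock: 24.52
position: [585.2, -18.9, 30.0]
eef_rot: [-0.001, 0.707, 0.707, -0.001]
ft_force: [-0.5, 0.4, 0.5]
width: 0.005
finger_force: 0.0
clock: 25.52
position: [586.0, 52.4, 30.6]
eef_rot: [0.0, 0.707, 0.707, 0.0]
ft_force: [0.7, -3.5, 3.0]
width: 0.002
finger_force: 1.9
[586.03391037  52.38088939  30.60488043] [ 0.69618094 -3.46278405  2.96911539]
```

View pics/w7.png

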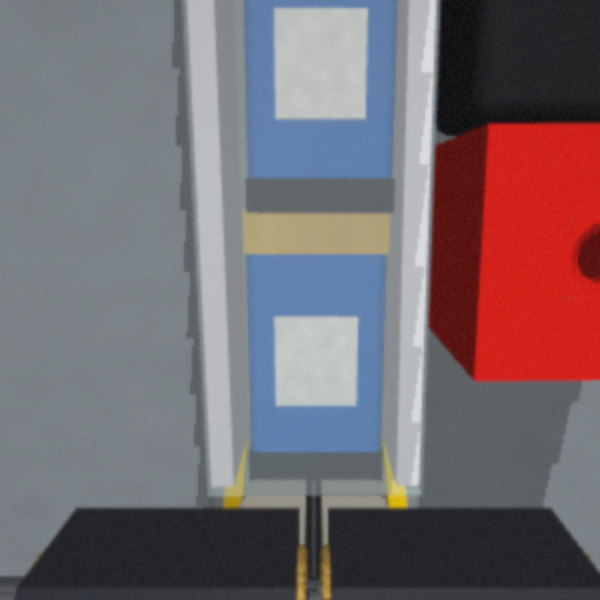

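Three sticks are in and touching, with the third's back edge at crop row 479 again. Now the last stick.

```bash
python3 -m creep '0.001 0 0 0 0 0 255;0.0015 0 0 0 0 0 255;0.0015 0 0 0 0 0 255;-0.02 0 0 0 0 0 255;-0.03 0 -0.03 0 0 0 100;-0.06 0 -0.05 0 0 0 100;-0.1 0 -0.05 0 0 0 100;-0.14 0 -0.05 0 0 0 100;-0.14 0 -0.05 0 0 0 100;-0.14 0 -0.05 0 0 0 100'
python3 - <<'E'
from h import *
i,K,W=shot("top"); print(sticks(i,K,W))
i,K,W=shot("wrist"); print(sticks(i,K,W)); R,p=RT(); print(p)
print(go((472.7,-285,75),72.4))
E
```

```text
clock: 26.4
position: [585.4, -89.3, 80.6]
eef_rot: [-0.0, 0.709, 0.706, -0.0]
ft_force: [0.2, 0.8, 0.1]
width: 0.388
finger_force: 0.0
[]
[]
[585.59531354 -85.76168626  80.14660041]
(array([-0.1991, -0.1131,  0.005 ]), array([-0.001, -0.001,  0.308]))
```

```bash
python3 -m creep '-0.16 -0.11 -0.08 0 0 0.308 100;-0.16 -0.11 -0.08 0 0 0.308 100;-0.16 -0.11 -0.08 0 0 0.308 100;-0.16 -0.11 -0.08 0 0 0.308 100;-0.16 -0.11 -0.08 0 0 0.308 100;-0.16 -0.11 -0.08 0 0 0.308 100;-0.16 -0.11 -0.08 0 0 0.308 100;-0.16 -0.11 -0.08 0 0 0.308 100'
python3 - <<'E'
from h import *
i,K,W=shot("top"); print(sticks(i,K,W))
i,K,W=shot("wrist"); s=sticks(i,K,W);print(s); R,p=RT(); print(p)
for x,y,d,*_ in s:
  a=np.radians(d); print(go((x+4*np.cos(a),y+4*np.sin(a),75),d))
E
```

```text
clock: 27.17
position: [476.9, -245.2, 160.3]
eef_rot: [-0.001, 0.806, 0.591, 0.0]
ft_force: [0.6, 0.1, 0.3]
width: 0.607
finger_force: 0.0
[]
[[ 470.5 -287.4   73.5   31.4   45.1   29. ]]
[ 477.00548764 -244.86784531  159.83510348]
(array([-0.0386,  0.0066,  0.0848]), array([-0.001, -0.001, -0.016]))
```

```bash
python3 -m creep '-0.039 0.006 0.085 0 0 -0.016 100;-0.039 0.006 0.085 0 0 -0.016 100;-0.039 0.006 0.085 0 0 -0.016 100;-0.039 0.006 0.085 0 0 -0.016 100;-0.039 0.006 0.085 0 0 -0.016 100'
python3 -m creep '0 0 0.03 0 0 0 100;0 0 0.055 0 0 0 100;0 0 0.063 0 0 0 100;0 0 0.063 0 0 0 100;0 0 0.063 0 0 0 255;0 0 0.063 0 0 0 255;0 0 0.063 0 0 0 255;0 0 0.063 0 0 0 255;0 0 0.063 0 0 0 255;0 0 0.063 0 0 0 255;0 0 0.063 0 0 0 255;0 0 0.063 0 0 0 255'
python3 -m creep '0 0 -0.03 0 0 0 255;0 0 -0.065 0 0 0 255;0 0 -0.065 0 0 0 255;0 0 -0.065 0 0 0 255;0 0 -0.065 0 0 0 255'
python3 - <<'E'
from h import *
print(RT()[1],go((586.5,10,75),90))
E
```

```text
clock: 27.68
position: [469.9, -285.3, 75.3]
eef_rot: [-0.001, 0.802, 0.597, -0.0]
ft_force: [0.0, 0.9, 0.7]
width: 0.607
finger_force: 0.0
clock: 28.68
position: [470.4, -286.5, 13.6]
eef_rot: [0.001, 0.802, 0.597, 0.001]
ft_force: [-1.0, 1.1, 8.9]
width: 0.321
finger_force: 20.0
clock: 29.1
position: [470.0, -286.0, 77.7]
eef_rot: [0.0, 0.802, 0.597, 0.0]
ft_force: [0.1, -0.4, -1.3]
width: 0.318
finger_force: 20.0
[ 469.96790569 -285.99030152   77.67324351] (array([0.317 , 0.0266, 0.0028]), array([ 0.001, -0.   , -0.291]))
```

```bash
python3 -m creep '0.317 0.027 0.003 0 0 -0.291 255;0.317 0.027 0.003 0 0 -0.291 255;0.317 0.027 0.003 0 0 -0.291 255;0.317 0.027 0.003 0 0 -0.291 255;0.317 0.027 0.003 0 0 -0.291 255;0.317 0.027 0.003 0 0 -0.291 255;0.317 0.027 0.003 0 0 -0.291 255;0.317 0.027 0.003 0 0 -0.291 255;0.317 0.027 0.003 0 0 -0.291 255;0.317 0.027 0.003 0 0 -0.291 255;0.317 0.027 0.003 0 0 -0.291 255;0.317 0.027 0.003 0 0 -0.291 255'
python3 -m creep '0 0 0 0 0 0 255;0 0 0.02 0 0 0 255;0 0 0.034 0 0 0 255;0 0 0.038 0 0 0 255;0 0 0.041 0 0 0 255;0 0 0.041 0 0 0 255;0 0 0.041 0 0 0 255'
python3 - <<'E'
from h import *
print(go((586.5,40,32),90),get_state()["ft_force"])
E
```

```text
clock: 30.1
position: [586.0, 7.6, 74.2]
eef_rot: [-0.0, 0.708, 0.706, -0.001]
ft_force: [-0.5, -0.2, -0.0]
width: 0.317
finger_force: 20.0
clock: 30.68
position: [587.1, 8.7, 34.1]
eef_rot: [0.0, 0.708, 0.706, 0.0]
ft_force: [-0.3, 1.6, -0.3]
width: 0.319
finger_force: 20.0
(array([ 0.0313, -0.0007,  0.0021]), array([ 0.001,  0.   , -0.002])) [-0.2791208   1.56198006 -0.33788384]
```

```bash
python3 -m creep '0.01 -0.001 0.001 0 0 0 255;0.02 -0.001 0.001 0 0 0 255;0.028 -0.001 0.001 0 0 0 255;0.031 -0.001 0.001 0 0 0 255;0.031 -0.001 0.001 0 0 0 255'
python3 -m creep '0 0 0 0 0 0 100;0 0 0 0 0 0 100;0 0 0 0 0 0 100;0 0 -0.025 0 0 0 100;0 0 -0.05 0 0 0 100;0 0 -0.05 0 0 0 100;-0.06 0 -0.05 0 0 0 255;-0.06 0 -0.05 0 0 0 255;-0.06 0 -0.05 0 0 0 255;-0.06 0 -0.05 0 0 0 255;-0.06 0 -0.05 0 0 0 255;-0.06 0 -0.05 0 0 0 255;-0.06 0 -0.05 0 0 0 255;-0.06 0 -0.02 0 0 0 255;-0.06 0 0.002 0 0 0 255;-0.06 0 0.002 0 0 0 255;-0.06 0 0.002 0 0 0 255'
python3 -m creep '0.02 0 0 0 0 0 255;0.035 0 0 0 0 0 255;0.05 0 0 0 0 0 255;0.058 0 0 0 0 0 255;0.062 0 0 0 0 0 255;0.065 0 0 0 0 0 255;0.068 0 0 0 0 0 255;0.07 0 0 0 0 0 255;0.071 0 0 0 0 0 255;0.072 0 0 0 0 0 255;0.072 0 0 0 0 0 255;0.072 0 0 0 0 0 255'
python3 - <<'E'
from h import *
R,p=RT(); print(p,get_state()["ft_force"])
i,K,W=shot("wrist"); g=i[200:260,245:255].mean(1).mean(1); print(np.round(g).tolist())
print([ (r,back(K,W,(250,r),50)[0,1].round(1)) for r in (239,239.5,240)])
print(i[80:140,250].tolist()[::4])
E
```

```text
clock: 31.1
position: [586.7, 41.8, 33.4]
eef_rot: [0.001, 0.707, 0.707, 0.001]
ft_force: [0.1, -1.7, 5.2]
width: 0.324
finger_force: 20.0
clock: 32.52
position: [585.2, -19.1, 30.0]
eef_rot: [-0.001, 0.707, 0.707, -0.001]
ft_force: [0.0, -0.1, 0.6]
width: 0.007
finger_force: 0.0
clock: 33.52
position: [586.4, 51.3, 31.1]
eef_rot: [0.001, 0.708, 0.706, 0.0]
ft_force: [0.4, -5.5, 3.5]
width: 0.003
finger_force: 2.7
[586.4131048   51.3157476   31.06476442] [ 0.44607399 -5.53269987  3.45508754]
[195.0, 192.0, 170.0, 142.0, 134.0, 132.0, 132.0, 133.0, 133.0, 132.0, 132.0, 133.0, 133.0, 133.0, 132.0, 132.0, 133.0, 133.0, 132.0, 132.0, 132.0, 133.0, 133.0, 132.0, 132.0, 124.0, 106.0, 101.0, 100.0, 100.0, 101.0, 100.0, 100.0, 100.0, 101.0, 100.0, 101.0, 100.0, 102.0, 114.0, 127.0, 131.0, 131.0, 131.0, 128.0, 102.0, 88.0, 115.0, 122.0, 123.0, 124.0, 124.0, 123.0, 111.0, 87.0, 74.0, 73.0, 71.0, 71.0, 71.0]
[(239, np.float64(59.6)), (239.5, np.float64(59.4)), (240, np.float64(59.1))]
[[174, 128, 96], [175, 130, 100], [170, 126, 98], [105, 101, 96], [106, 103, 98], [102, 100, 95], [107, 102, 98], [124, 163, 176], [121, 160, 175], [125, 163, 177], [120, 159, 173], [124, 160, 176], [172, 128, 99], [174, 128, 99], [174, 128, 98]]
```

```bash
python3 -m creep '0.001 0 0 0 0 0 255;0.002 0 0 0 0 0 255;0.0025 0 0 0 0 0 255;0.0025 0 0 0 0 0 255;0.0025 0 0 0 0 0 255;0.0025 0 0 0 0 0 255'
python3 - <<'E'
from h import *
R,p=RT(); print(p,get_state()["ft_force"])
i,K,W=shot("wrist"); cv2.imwrite("pics/w8.png",cv2.resize(i[180:270,170:320],(800,480),interpolation=cv2.INTER_CUBIC))
g=i[230:255,245:255].mean(1).mean(1); print(np.round(g).tolist())
print([ (r,z,back(K,W,(250,r),z)[0,1].round(1)) for r in (238.5,239,239.5) for z in (50,)],[back(K,W,(250,r),61)[0,1].round(1) for r in (245,246,247)])
E
```

```text
clock: 34.07
position: [586.3, 53.3, 31.0]
eef_rot: [0.001, 0.708, 0.706, -0.0]
ft_force: [-0.1, -6.9, 4.7]
width: 0.006
finger_force: 3.5
[586.33516041  53.26003333  30.96214343] [-0.14946779 -6.90483254  4.66078711]
[100.0, 100.0, 100.0, 100.0, 100.0, 100.0, 100.0, 100.0, 101.0, 114.0, 127.0, 131.0, 131.0, 131.0, 131.0, 131.0, 134.0, 153.0, 156.0, 144.0, 129.0, 124.0, 122.0, 111.0, 88.0]
[(238.5, 50, np.float64(61.9)), (239, 50, np.float64(61.6)), (239.5, 50, np.float64(61.4))] [np.float64(63.6), np.float64(63.1), np.float64(62.7)]
```

View pics/w8.png

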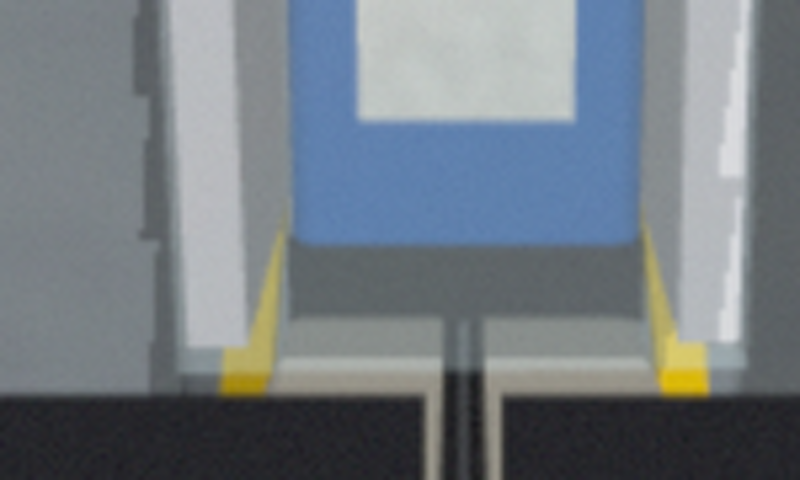

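The last stick's back edge is at native row 239, which gives y≈61.7. The roof's front edge is at y≈61.3–62.5, so it's flush. I'll nudge it under 1 mm to be safe, then go and look at the probe.

```bash
python3 -m creep '0.0007 0 0 0 0 0 255;0.0007 0 0 0 0 0 255;0.0007 0 0 0 0 0 255;-0.02 0 0 0 0 0 255;-0.03 0 -0.03 0 0 0 100;-0.03 0 -0.07 0 0 0 100;-0.03 -0.03 -0.11 0 0 0 60;-0.03 -0.07 -0.15 0 0 0 60;0 -0.1 -0.19 0 0 0 60;0.03 -0.142 -0.2 0 0 0 60;0.05 -0.142 -0.2 0 0 0 60;0.05 -0.142 -0.2 0 0 0 60;0.05 -0.142 -0.2 0 0 0 60;0.05 -0.142 -0.2 0 0 0 60;0.05 -0.142 -0.2 0 0 0 60;0.05 -0.142 -0.2 0 0 0 60'
python3 - <<'E'
from h import *
R,p=RT(); print(p,get_state()["width"])
i,K,W=shot("wrist"); cv2.imwrite("pics/w9.png",cv2.resize(i,(800,600),interpolation=cv2.INTER_CUBIC)); np.savez("w9",i=i,K=K,W=W)
E
```

```text
clock: 35.45
position: [444.5, 104.2, 230.3]
eef_rot: [0.0, 0.708, 0.706, -0.0]
ft_force: [0.2, -0.1, -1.0]
width: 0.758
finger_force: 0.0
[444.48708594 104.23236288 230.28198757] 0.7584369032237916
```

View pics/w9.png

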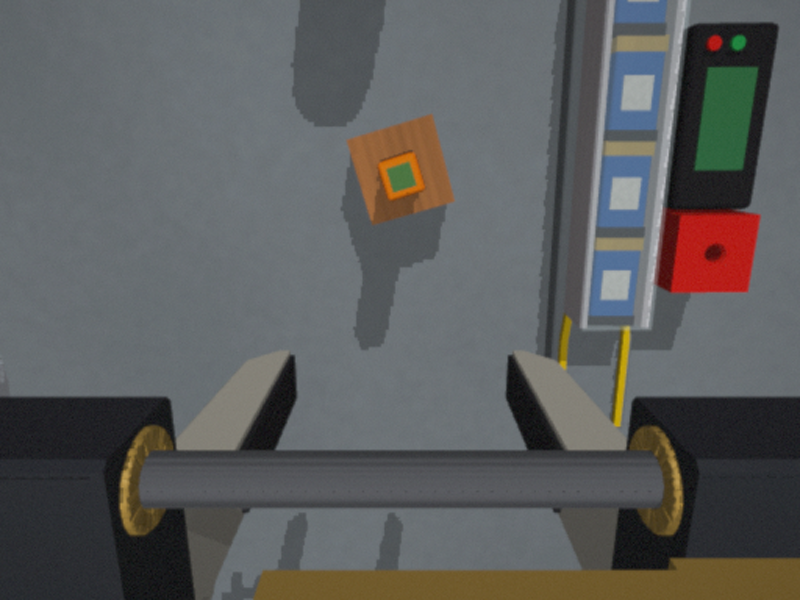

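All four sticks sit in the tube, with the last one flush at (614,322). The probe's handle top is at (402,176), turned about 17°.

```bash
python3 - <<'E'
from h import *
d=np.load("w9.npz"); i,K,W=d["i"],d["K"],d["W"]; hsv=cv2.cvtColor(i,cv2.COLOR_BGR2HSV)
m=cv2.inRange(hsv,(8,200,190),(20,255,255))|cv2.inRange(hsv,(40,80,60),(85,255,255)); m[:,300:]=0; m[:60]=0; m[160:]=0
m=cv2.morphologyEx(m,cv2.MORPH_CLOSE,np.ones((3,3)))
c=max(cv2.findContours(m,cv2.RETR_EXTERNAL,cv2.CHAIN_APPROX_NONE)[0],key=cv2.contourArea)
P=back(K,W,c[:,0],125)[:,:2]; print("handle",cv2.minAreaRect(P.astype(np.float32)), cv2.minAreaRect(c))
g=cv2.cvtColor(i,cv2.COLOR_BGR2GRAY).astype(float)
u0,v0=457,161; w=g[v0-9:v0+10,u0-9:u0+10]; q=np.argwhere(w<.65*np.median(w)); h=q.mean(0)[::-1]+[u0-9,v0-9]; print("hole",h,len(q),back(K,W,h,60))
r=cv2.inRange(hsv,(0,150,150),(8,255,255))|cv2.inRange(hsv,(172,150,150),(180,255,255)); r[:100]=0
c=max(cv2.findContours(r,cv2.RETR_EXTERNAL,cv2.CHAIN_APPROX_NONE)[0],key=cv2.contourArea)
print("red",cv2.minAreaRect(back(K,W,c[:,0],60)[:,:2].astype(np.float32)))
E
```

```text
handle ((444.8161926269531, 164.6288299560547), (17.518707275390625, 17.709754943847656), 18.0203914642334) ((256.6000061035156, 111.80000305175781), (23.40085792541504, 22.768400192260742), 71.56504821777344)
hole [456.33333333 161.21333333] 75 [[643.47765457 113.33394209  60.        ]]
red ((644.3484497070312, 112.5150146484375), (49.6263427734375, 49.71964645385742), 0.285578191280365)
```

```bash
python3 - <<'E'
from h import *
print(go((444.8,164.6,150),108))
E
```

```text
(array([0.0606, 0.0002, 0.0802]), array([-0.001,  0.001, -0.317]))
```

```bash
python3 -m creep '0.03 0 0 0 0 -0.1 60;0.06 0 0.02 0 0 -0.22 60;0.0605 0 0.05 0 0 -0.317 60;0.0605 0 0.08 0 0 -0.317 60;0.0605 0 0.08 0 0 -0.317 60;0.0605 0 0.08 0 0 -0.317 60;0.0605 0 0.08 0 0 -0.317 60' 30
python3 - <<'E'
from h import *
print(go((444.8,164.6,85),108),RT()[1])
E
```

```text
clock: 36.08
position: [444.9, 164.5, 151.3]
eef_rot: [0.0, 0.588, 0.809, -0.0]
ft_force: [-0.6, -0.2, 0.2]
width: 0.76
finger_force: 0.0
(array([ 0.0002, -0.    ,  0.0663]), array([-0.   ,  0.001, -0.001])) [444.87436552 164.50057616 151.3353437 ]
```

```bash
python3 -m creep '0 0 0.025 0 0 0 60;0 0 0.05 0 0 0 60;0 0 0.066 0 0 0 60;0 0 0.066 0 0 0 60;0 0 0.066 0 0 0 255;0 0 0.066 0 0 0 255;0 0 0.066 0 0 0 255;0 0 0.066 0 0 0 255;0 0 0.066 0 0 0 255;0 0 0.066 0 0 0 255;0 0 0.066 0 0 0 255;0 0 0.066 0 0 0 255;0 0 0.066 0 0 0 255;0 0 0.066 0 0 0 255;0 0 0.066 0 0 0 255;0 0 0.066 0 0 0 255'
python3 -m creep '0 0 -0.01 0 0 0 255;0 0 -0.03 0 0 0 255;0 0 -0.05 0 0 0 255;0 0 -0.075 0 0 0 255;0 0 -0.085 0 0 0 255;0 0 -0.085 0 0 0 255;0 0 -0.085 0 0 0 255'
python3 - <<'E'
from h import *
print(RT()[1],go((643.8,112.8,160),108))
E
```

```text
clock: 37.42
position: [444.1, 165.6, 84.7]
eef_rot: [-0.0, 0.587, 0.81, 0.0]
ft_force: [-0.3, 0.4, 2.4]
width: 0.212
finger_force: 30.0
clock: 38.0
position: [444.0, 166.0, 169.4]
eef_rot: [0.0, 0.587, 0.81, 0.0]
ft_force: [0.4, -0.3, -0.7]
width: 0.212
finger_force: 30.0
[443.99947838 165.97404377 169.43494823] (array([-0.1128,  0.1733,  0.0095]), array([ 0.001, -0.   ,  0.003]))
```

```bash
python3 -m creep '-0.113 0.173 0 0 0 0 255;-0.113 0.173 0 0 0 0 255;-0.113 0.173 0 0 0 0 255;-0.113 0.173 0 0 0 0 255;-0.113 0.173 0 0 0 0 255;-0.113 0.173 0.009 0 0 0 255;-0.113 0.173 0.02 0 0 0 255;-0.113 0.173 0.025 0 0 0 255;-0.113 0.173 0.025 0 0 0 255;-0.113 0.173 0.025 0 0 0 255;-0.113 0.173 0.025 0 0 0 255'
python3 - <<'E'
from h import *
R,p=RT(); print(p)
i,K,W=shot("wrist"); np.savez("w10",i=i,K=K,W=W)
cv2.imwrite("pics/w10.png",cv2.resize(i[100:250,160:360],(800,600),interpolation=cv2.INTER_CUBIC))
print(proj(K,W,[p+[0,0,-73.7],p+[0,0,-39.7],[643.8,112.8,60]]))
E
```

```text
clock: 38.92
position: [642.9, 112.5, 144.7]
eef_rot: [-0.0, 0.587, 0.81, 0.0]
ft_force: [-0.3, 0.1, -0.9]
width: 0.209
finger_force: 30.0
[642.91799962 112.54089684 144.7293156 ]
[[256.59246012 198.62543536]
 [256.62246842 214.0262795 ]
 [257.79020646 194.49525925]]
```

View pics/w10.png

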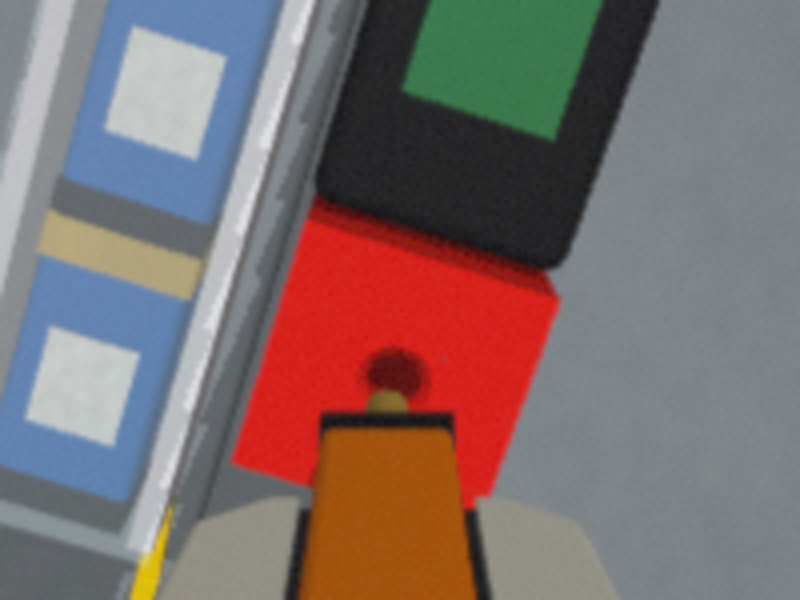

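The pin tip's front edge is at crop (388,392) and the hole rim's top edge at (396,348), centre about (396,384). I'll backproject both to get the offset.

```bash
python3 - <<'E'
from h import *
d=np.load("w10.npz"); i,K,W=d["i"],d["K"],d["W"]
R,p=RT()
# rim ellipse: fit visible dark pixels edge with circle model at z=60; pin edge at z=71
g=i[:,:,2].astype(float)  # red channel
w=g[183:200,245:275]; print(w.astype(int).tolist())
f=lambda px,z: (R.T@(back(K,W,px,z)[0]-p))[:2].round(1)
print("tool xy rim top",f((259,187),60),"rim L/R",f((250.5,194),60),f((267.5,194),60)," pin front",f((257,197.7),71),"handle front edge",f((256.5,203),105),f((240.2,203.5),105),f((273.3,203.5),105))
E
```

```text
[[215, 217, 215, 215, 215, 215, 214, 214, 215, 215, 215, 216, 216, 215, 214, 216, 216, 216, 215, 215, 215, 215, 215, 217, 215, 215, 215, 215, 216, 216], [215, 216, 213, 214, 215, 215, 213, 215, 215, 216, 215, 215, 215, 215, 214, 216, 216, 216, 214, 215, 216, 216, 216, 216, 215, 215, 215, 215, 216, 215], [214, 214, 215, 214, 214, 215, 215, 215, 216, 216, 215, 215, 213, 213, 213, 214, 217, 216, 215, 216, 215, 216, 214, 215, 216, 214, 216, 215, 216, 216], [216, 215, 214, 214, 214, 214, 216, 215, 215, 213, 207, 199, 188, 186, 196, 202, 212, 213, 214, 216, 217, 216, 216, 216, 216, 216, 214, 215, 215, 215], [214, 215, 215, 214, 214, 215, 213, 213, 207, 188, 165, 156, 151, 149, 152, 155, 175, 189, 209, 213, 216, 215, 215, 216, 216, 216, 216, 216, 215, 214], [215, 214, 215, 215, 214, 213, 208, 188, 169, 155, 141, 134, 134, 127, 121, 127, 142, 149, 169, 196, 213, 215, 215, 214, 216, 212, 214, 215, 215, 215], [215, 215, 215, 215, 215, 209, 189, 165, 147, 122, 108, 102, 103, 102, 101, 105, 116, 130, 141, 161, 189, 213, 216, 216, 212, 198, 203, 214, 215, 216], [215, 215, 214, 215, 211, 193, 172,
[... 847 characters left out ...]
91, 181, 143, 127, 100, 95, 99, 92, 92, 94, 96, 95, 95, 98, 115, 160, 168, 182, 212, 215, 215, 215, 215, 215, 215], [216, 215, 215, 213, 201, 199, 192, 156, 141, 134, 130, 119, 105, 98, 98, 96, 98, 99, 109, 130, 169, 172, 191, 213, 214, 215, 214, 215, 214, 215], [214, 215, 215, 213, 207, 203, 197, 163, 130, 120, 125, 125, 123, 127, 123, 105, 99, 113, 123, 158, 174, 180, 201, 214, 215, 215, 214, 216, 216, 215], [214, 215, 214, 216, 212, 206, 194, 151, 116, 115, 122, 126, 130, 132, 133, 125, 123, 131, 154, 177, 181, 186, 210, 215, 215, 214, 215, 215, 215, 215]]
tool xy rim top [6.  1.5] rim L/R [ 0.4 -5. ] [0.4 8. ]  pin front [ 0.8 -0.1] handle front edge [ 7.4 -0.4] [  7.1 -10.7] [ 7.1 10.2]
```

```bash
python3 -m creep '0.0017 0.001 0 0 0 0 255;0.0017 0.001 0.004 0 0 0 255;0.0017 0.001 0.008 0 0 0 255;0.0017 0.001 0.011 0 0 0 255;0.0017 0.001 0.013 0 0 0 255;0.0017 0.001 0.015 0 0 0 255;0.0017 0.001 0.017 0 0 0 255;0.0017 0.001 0.019 0 0 0 255;0.0017 0.001 0.019 0 0 0 255'
python3 - <<'E'
from h import *
s=get_state(); print(s["position"],s["ft_force"],s["ft_torque"])
E
```

```text
clock: 39.72
position: [643.9, 113.8, 125.2]
eef_rot: [-0.0, 0.587, 0.81, -0.0]
ft_force: [0.1, -0.8, -0.5]
width: 0.212
finger_force: 30.0
[643.87061181 113.81663347 125.18994959] [ 0.12271145 -0.77949278 -0.5013755 ] [-0.05885176  0.00636437 -0.00878098]
```

The tip is about 8 mm into the hole with no force. Continuing down.

```bash
python3 -m creep '0 0 0.004 0 0 0 255;0 0 0.008 0 0 0 255;0 0 0.012 0 0 0 255;0 0 0.016 0 0 0 255;0 0 0.019 0 0 0 255;0 0 0.021 0 0 0 255;0 0 0.023 0 0 0 255;0 0 0.024 0 0 0 255;0 0 0.025 0 0 0 255;0 0 0.025 0 0 0 255;0 0 0.025 0 0 0 255'
python3 - <<'E'
from h import *
s=get_state(); print(s["position"],s["ft_force"],s["ft_torque"])
E
```

```text
clock: 40.63
position: [644.1, 113.9, 100.7]
eef_rot: [0.0, 0.587, 0.81, 0.0]
ft_force: [0.1, -0.8, -0.6]
width: 0.213
finger_force: 30.0
[644.12014627 113.8714134  100.73047275] [ 0.11504554 -0.84724325 -0.56225231] [-0.08212512  0.04654591  0.00327575]
```

```bash
python3 -m creep '0 0 0.0005 0 0 0 255;0 0 0.001 0 0 0 255;0 0 0.0013 0 0 0 255;0 0 0.0016 0 0 0 255;0 0 0.0016 0 0 0 255;0 0 0.0016 0 0 0 255'
```

```text
clock: 41.13
position: [644.2, 113.9, 99.8]
eef_rot: [0.0, 0.587, 0.81, 0.0]
ft_force: [-1.9, -0.1, 6.7]
width: 0.216
finger_force: 30.0
```

Contact: 6.7 N upward at the expected height. I'll release, lift straight up and check.

```bash
python3 -m creep '0 0 0 0 0 0 230;0 0 0 0 0 0 160;0 0 0 0 0 0 120;0 0 0 0 0 0 120;0 0 0 0 0 0 120;0 0 -0.01 0 0 0 120;0 0 -0.03 0 0 0 120;0 0 -0.06 0 0 0 120;0 0 -0.1 0 0 0 120;0 0 -0.13 0 0 0 120;-0.06 0 -0.15 0 0 0 120;-0.09 0 -0.15 0 0 0 120;-0.09 0 -0.15 0 0 0 120;-0.09 0 -0.15 0 0 0 120'
python3 - <<'E'
from h import *
i,K,W=shot("wrist"); t,_,_=shot("side")
cv2.imwrite("pics/end.png",np.hstack([cv2.resize(i[:288,100:484],(400,300)),cv2.resize(t[90:240,150:350],(400,300),interpolation=cv2.INTER_CUBIC)]))
hsv=cv2.cvtColor(i,cv2.COLOR_BGR2HSV); 
m=cv2.inRange(hsv,(40,80,60),(85,255,255)); n,l,st,c=cv2.connectedComponentsWithStats(m)
for k in range(1,n):
    if st[k,4]>30: print(st[k,4],back(K,W,c[k],140)[0].round(1))
E
```

```text
clock: 42.3
position: [672.9, 23.3, 251.0]
eef_rot: [0.002, 0.589, 0.808, 0.0]
ft_force: [1.0, -0.0, -0.1]
width: 0.528
finger_force: 0.0
676 [646.  154.3 140. ]
4426 [812.5 115.  140. ]
216 [644.  113.1 140. ]
```

View pics/end.png

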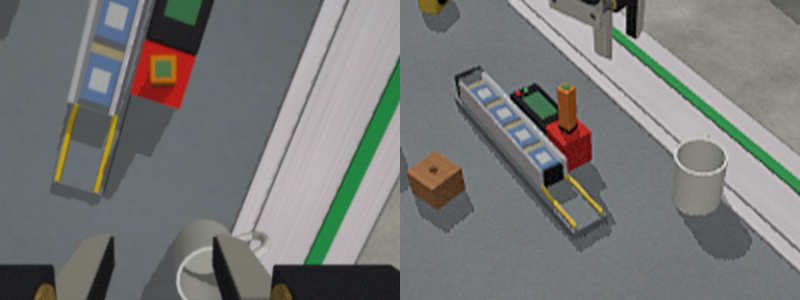

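The probe stands upright in the red terminal with its top centred over the hole at (644,113). All four sticks are in the tube, the last one flush at the mouth, and the robot is clear of everything.

```bash
python3 -c "
from station import *
print(finish_job())"
```

```text
the job is handed in; nothing more can be done
None
```

All four sticks are in the charging tube brass end first with the last one flush at the mouth, the probe is fully plugged upright into the red terminal and released, and the job was handed in at about 42 s.

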